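# Hold the inkstone's box open

### The job

One inkstone is still lying out on the black felt, the other is already draining in the white tray: open the hinged wooden box that fits the stone on the felt (large box for the large stone, small box for the small one) by the knob on its lid, and hold the lid half open, at 45 degrees, so that I can lay the stone in with both hands. The lid has no stay and drops shut, so finish still holding it by the knob, steady, without letting go, and never swing it upright, where it would flop over backwards. Leave the other box shut and do not push the stones or anything else on the table about.

Things in the scene. Friction and masses are not known exactly. Their poses are not given: they have to be found in the camera images.
- stone_large: the large inkstone: a grey slate slab 152 x 91 x 24 mm with a raised rim round a shallow hollow. It lies either on the felt or in the draining tray. Origin: centre of its underside; x across it, y along its length, z up. Not to be touched
- box_large: the large wooden inkstone box, fixed to the table: 165 mm deep (its own x) by 215 mm wide (its own y) by 72 mm high without the lid, yellowish wood, walls 8 mm. Its front (where the lid opens) is its +x side, away from the robot; the hinge is on the side nearest the robot. Origin: centre of its underside on the table; z up. The two boxes stand side by side, either one on either side, turned up to 0.3 rad
- lid_large (a joint): angle of the large box's lid in rad: 0 shut, grows as the front edge rises and swings back towards the robot, 0.785 = 45 degrees, 1.57 upright, stop at 1.9. Hinge with almost no friction and no stay: below upright the lid falls shut by its own weight (about 0.26 kg, some 1.5 N to lift at the knob, varying by a third)
- hinge_large (a point): middle of the large lid's hinge line, on the box's rear top edge at 72 mm above the table; turns with the lid. x runs along the lid from the hinge to its front edge, y along the hinge line, z out of the lid's outer face. The lid is a board 168 mm (x) by 217 mm (y) by 10 mm thick, its underside in this point's xy plane
- knob_large (a point): the dark wooden knob on the large lid, moving with it, 145 mm from the hinge line along the lid, 20 mm from its front edge, on its middle line. Round stem 17 to 18 mm across, round head 26 mm across from 17 to 33 mm above the lid. This point is the middle of the head, 25 mm above the lid's outer face (so, lid shut, 107 mm above the table); axes as hinge_large
- stone_small: the small inkstone: a grey slate slab 116 x 64 x 20 mm with a raised rim round a shallow hollow. It lies either on the felt or in the draining tray. Origin: centre of its underside; x across it, y along its length, z up. Not to be touched
- box_small: the small wooden inkstone box, fixed to the table: 125 mm deep (its own x) by 150 mm wide (its own y) by 60 mm high without the lid, yellowish wood, walls 8 mm. Its front (where the lid opens) is its +x side, away from the robot; the hinge is on the side nearest the robot. Origin: centre of its underside on the table; z up. The two boxes stand side by side, either one on either side, turned up to 0.3 rad
- lid_small (a joint): angle of the small box's lid in rad: 0 shut, grows as the front edge rises and swings back towards the robot, 0.785 = 45 degrees, 1.57 upright, stop at 1.9. Hinge with almost no friction and no stay: below upright the lid falls shut by its own weight (about 0.15 kg, some 0.9 N to lift at the knob, varying by a third)
- hinge_small (a point): middle of the small lid's hinge line, on the box's rear top edge at 60 mm above the table; turns with the lid. x runs along the lid from the hinge to its front edge, y along the hinge line, z out of the lid's outer face. The lid is a board 128 mm (x) by 152 mm (y) by 10 mm thick, its underside in this point's xy plane
- knob_small (a point): the dark wooden knob on the small lid, moving with it, 105 mm from the hinge line along the lid, 20 mm from its front edge, on its middle line. Round stem 17 to 18 mm across, round head 26 mm across from 17 to 33 mm above the lid. This point is the middle of the head, 25 mm above the lid's outer face (so, lid shut, 95 mm above the table); axes as hinge_small
- felt: the black felt writing mat, 360 mm (x) by 680 mm (y), 3 mm thick, at the far side of the table, with a paper sheet of practice strokes on it. Origin: middle of its edge nearest the robot, on the table; x runs from there across the felt, away from the robot. A stone on the felt lies within 0.26 m of this point, one in the tray more than 0.48 m away
- tray: the white plastic draining tray, 225 mm (x) by 200 mm (y), walls 22 mm high, floor 3 mm, fixed. Origin: centre of its underside
- paperweight: a steel paperweight bar, 14 x 235 x 12 mm, lying across the head of the practice sheet (bystander; origin under its centre)
- ink_stick: a black ink stick, 20 x 74 x 11 mm, lying between the boxes and the felt (bystander; origin under its centre)
- dropper: a round blue china water dropper, 52 mm across, 41 mm high, standing between the two boxes (bystander; origin under its centre)
- brush_rest: a grey-green china brush rest, 26 x 100 mm, 31 mm high, on the felt (bystander; origin under its centre)
- brush: a bamboo brush, 224 mm long, 10 mm thick, lying on the table beside the boxes (bystander; origin near the middle of its length)
- ink_bottle: a black ink bottle with a white cap, 60 mm across, 155 mm high, standing on the table (bystander; origin under its centre)
- tissue_box: a yellow tissue box, 115 x 235 x 62 mm, on the table (bystander; origin under its centre)
Things that resemble listed ones, but are neither listed nor needed, are in the scene too. What is shaped like the box_small but purple or yellow is not meant.

How it is judged:
By the outcome, as a careful person would: the job done as asked, in the order asked, and still so for the second after the job is handed in, while the arm keeps its last pose, push and grip.
It also fails if it takes over 32 s, if anything falls off the work surface, if the arm or the gripper's body presses on something with over 40 N, if the wrist force passes 120 N, or if a joint passes its speed limit or range.

### The arm

A 7-joint arm with a two-finger parallel gripper is mounted at the origin on the work surface. World frame = base frame: x ahead of the robot, y to its left, z up, the work surface at z = 0. Lengths are in m, angles in rad, forces in N, time in s.
With the tool pointing down it reaches from about 0.375 to 0.925 m from the base axis. Payload 3.1 kg.
Tool frame: the origin (TCP) lies on the front face of the gripper's body, between the roots of the fingers; the fingertips stand 73 mm ahead of it and the grasp point (between the pads) lies 54 mm ahead of it (env.grasp_offset is the distance from the TCP to the grasp point, in m); y points along the fingers, z is the direction in which the jaws open and shut, and the axes are right-handed (so a half turn about y gives the same grasp; the last joint's range is limited). The gripper opens to 85 mm and grips with 20 to 120 N. Pads are 22 mm wide; open, the fingers measure 114 mm over their backs; the gripper's body (76 mm by 85 mm) begins 54 mm behind the grasp point. The pads swing forward as they close: fully open they stand 13 mm farther back than shut.
Start: joints at [-1.212, 0.383, 0.044, 1.598, -0.018, 1.161, -0.05], TCP at [0.287, 0.583, 0.304] pointing down, gripper open.
Joint ranges: [-2.61, 2.61], [-0.41, 2.15], [-1.48, 1.57], [0, 2.5], [-1.57, 4.71], [0.05, 1.97], [-2.85, 2.85]. Speed limits (rad/s): [2.79, 2.79, 3.14, 3.14, 3.14, 3.14, 3.14].

### API

Orientations are given as a 3x3 rotation matrix whose columns are the frame's x, y, z axes.
In Python, from bench import telemetry, get_image, env gives the robot as it stands. The module is installed in compiled form; this text tells all that it offers.
- The arm moves only by the tool jog_arm, never from a script. Its argument "rows" is a list of rows, each an object with "hand": the closure, from 0 (fully open) to 1 (shut); "linear": the shift along the tool's x, y, z in m, a list of three; "yaw": the turn about the tool's y in degrees. In form: [{"hand": hand, "linear": [tx, ty, tz], "yaw": yaw}, ...]. A call has 1 to 5 rows; each row is the pose to reach, as a shift and turn from the pose measured when the call began, along the tool's axes at that moment; what a row does not reach only later rows make up. A row lasts 1/10 s, in which the tool goes at most 50 mm and 8.59 degrees, less where a joint would pass 70% of its speed; a pose out of reach is approached as far as the arm can. A call with a gripper value outside its range is refused whole. The fingers move at their own pace and stop on an object; the grip force is fixed at half the most. Time passes only in rows, so rows that repeat a pose let the fingers close. It gives the time, the measured TCP pose, the force and the opening at its end, in the units of the state.
- telemetry.read_state(): the state, without advancing time (a new reading comes with each control period).
- get_image(name): name is "side" or "top"; returns a dict with "frame" (400x640x3 uint8, red, green, blue), "fx", "fy", "cx", "cy" (pixels), "k1" (the pictures are not rectified: a ray, as slopes to the right and down, at radius r is drawn at 1 + k1 r^2 times it, then the intrinsics apply), "rvec" (rotation vector, rad) and "tvec" (3), from world to camera coordinates, as OpenCV has them. Camera axes: x right, y down, z forward; pixel columns grow to the right and rows downward; lengths in m; the calibration is good to about 2 mm. A picture is of the moment at which its call begins. There is no depth.
- env.close_job(): hands the job in, once; it reports no verdict.
The state is a dict: "t": time; "joint_pos": joint angles; "dq": joint speeds; "effort": joint torques, N m; "ee_pos": TCP position; "orientation": TCP orientation; "wrist_force": force on the tool from outside, world axes, zero at the start; "torque": the same for the moment, N m; "opening": finger opening in m.
Only numpy, scipy, OpenCV 4.12 (cv2) and the standard library are available. Lean on these libraries where they do the work, as an engineer would, in place of code of your own. Each camera call takes 0.05 s, during which the arm holds its last target. There are 200 camera calls.

## Working session

There is one attempt and no reset: what is moved stays moved. The work goes in short steps, Python scripts to look and compute and a tool call to move; the robot and the scene stay as the last step left them, time stands still between calls to the robot, and variables do not carry over. Pictures are saved under pics/ and viewed, about 8 in all and at most 12, crops included, and the job is handed in when it is done.

Besides the shell and the picture viewer there is one more tool, called after "Call:" by a JSON object that holds its "api" and its "payload", one argument or row to a line. jog_arm: Moves the arm, as the interface text tells. Its arguments: {"type":"object","properties":{"rows":{"type":"array","items":{"type":"object","properties":{"hand":{"type":"number"},"linear":{"type":"array","items":{"type":"number"}},"yaw":{"type":"number"}}}}},"required":["rows"]}

```bash
mkdir -p pics; cat > h.py <<'E'
import numpy as np, cv2
from bench import telemetry, get_image, env
def cam(n):
    d=get_image(n); d['K']=np.array([[d['fx'],0,d['cx']],[0,d['fy'],d['cy']],[0,0,1.]]); d['D']=np.array([d['k1'],0,0,0.])
    d['R']=cv2.Rodrigues(np.array(d['rvec'],float))[0]; d['t']=np.array(d['tvec'],float); return d
def ray(d,uv):
    p=cv2.undistortPoints(np.array(uv,float).reshape(-1,1,2),d['K'],d['D']).reshape(-1,2)
    r=np.c_[p,np.ones(len(p))]@d['R']; return -d['R'].T@d['t'], r
def onplane(d,uv,z):
    c,r=ray(d,uv); return c+r*((z-c[2])/r[:,2])[:,None]
def proj(d,X):
    return cv2.projectPoints(np.array(X,float).reshape(-1,1,3),d['R'],d['t'],d['K'],d['D'])[0].reshape(-1,2)
def save(d,n): cv2.imwrite('pics/'+n+'.png',d['frame'][:,:,::-1])
E
python3 - <<'E'
from h import *
for n in('top','side'):
    d=cam(n); save(d,n+'0'); print(n,d['k1'],-d['R'].T@d['t'],d['fx'])
s=telemetry.read_state();print({k:np.round(v,3).tolist() for k,v in s.items()}, env.grasp_offset)
E
```

```text
top -0.0004068069296596741 [ 0.41338492 -0.03024661  1.11282379] 370.0700185868755
side -0.10433835515226435 [-0.0848374  -1.1012526   1.01128056] 419.12916580050126
{'t': 0.1, 'joint_pos': [-1.212, 0.384, 0.044, 1.599, -0.018, 1.161, -0.05], 'dq': [0.0, 0.0, 0.0, -0.003, 0.0, 0.0, 0.001], 'effort': [0.002, -43.473, 1.029, -25.045, 0.011, 0.005, -0.0], 'ee_pos': [0.286, 0.583, 0.303], 'orientation': [[0.898, -0.001, 0.441], [-0.441, -0.002, 0.898], [0.0, -1.0, -0.002]], 'wrist_force': [-0.377, -0.79, -0.397], 'torque': [0.053, 0.012, -0.004], 'opening': 0.085} 0.0539
```

View pics/top0.png

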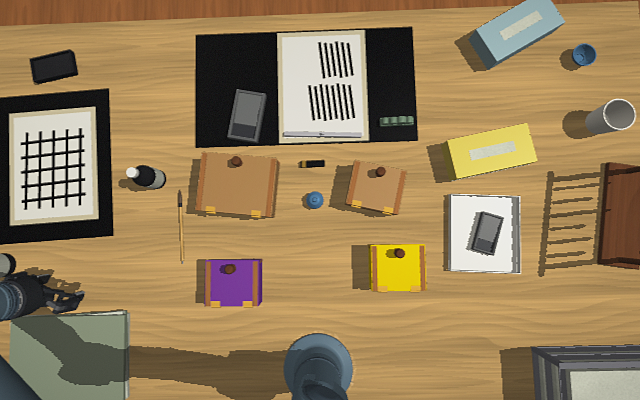

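View pics/side0.png

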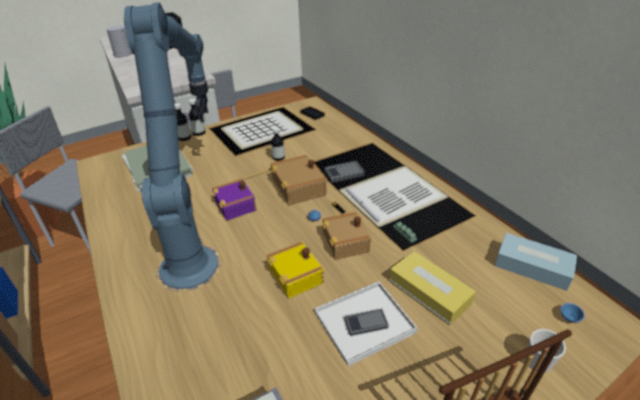

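The top view shows the felt stone at about (247,115), looking larger than the tray stone at (487,232). The left wooden box is at (237,184) with its knob at (235,161), and the right one is at (377,187). I'll measure the stones and zoom in on the box.

```bash
python3 - <<'E'
from h import *
d=cam('top'); s=cam('side')
hsv=cv2.cvtColor(d['frame'],cv2.COLOR_RGB2HSV)
def big(m,x0,y0,x1,y1):
    M=np.zeros_like(m);M[y0:y1,x0:x1]=m[y0:y1,x0:x1]
    return max(cv2.findContours(M,cv2.RETR_EXTERNAL,cv2.CHAIN_APPROX_NONE)[0],key=cv2.contourArea)
v=hsv[:,:,2]
for nm,m,b,z in(('felt stone',((v>40)&(v<170)).astype(np.uint8),(215,80,272,143),.022),('tray stone',(v<140).astype(np.uint8),(462,203,508,262),.022)):
    c=big(m,*b); P=onplane(d,c.reshape(-1,2),z)[:,:2].astype(np.float32); print(nm,cv2.minAreaRect(P))
c=big((v<110).astype(np.uint8),222,148,252,175); print('knob top px',c.reshape(-1,2).mean(0),cv2.boundingRect(c),cv2.minAreaRect(c))
a=cv2.resize(d['frame'][140:230,180:290],None,fx=5,fy=5,interpolation=cv2.INTER_CUBIC)
b=cv2.resize(s['frame'][145:210,265:335],None,fx=5,fy=5,interpolation=cv2.INTER_CUBIC)
o=np.zeros((a.shape[0]+b.shape[0]-325+0,800,3),np.uint8)[:450]
o=np.zeros((450,900,3),np.uint8);o[:450,:550]=a;o[:325,550:900]=b
cv2.imwrite('pics/crop1.png',o[:,:800,::-1])
E
```

```text
felt stone ((0.7508167624473572, 0.19252383708953857), (0.09629592299461365, 0.15409091114997864), 78.63775634765625)
tray stone ((0.37853673100471497, -0.49676981568336487), (0.08015397936105728, 0.12144540250301361), 71.6692886352539)
knob top px [234.11111111 162.22222222] (228, 156, 14, 12) ((234.5, 161.5), (11.0, 13.0), 90.0)
```

View pics/crop1.png

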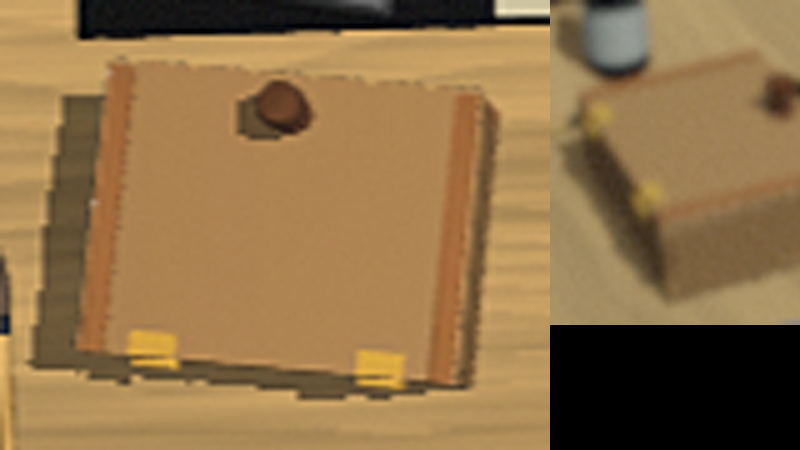

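The large stone (154 × 96 mm as measured) is on the felt, so I need the large box on the left. In the 5× crop its lid corners are at about (110,60), (487,90), (78,350) and (455,385), and the knob head is at (284,104).

```bash
python3 - <<'E'
from h import *
d=cam('top')
c=np.array([[110,60],[487,90],[455,385],[78,350]])/5+[180,140]-.4
P=onplane(d,c,.082);print(P.round(4))
f,r=(P[0]+P[1])/2,(P[2]+P[3])/2
for a,b in((P[1],P[0]),(P[2],P[3])): print('yaw',np.degrees(np.arctan2(-(b-a)[0],(b-a)[1])),np.linalg.norm(b-a))
for a,b in((P[3],P[0]),(P[2],P[1])): print('yaw',np.degrees(np.arctan2((b-a)[1],(b-a)[0])),np.linalg.norm(b-a))
u=(f-r)/np.linalg.norm(f-r); print('knob from lid',r+u*.145, f-u*.0215)
k=onplane(d,np.array([[284,104]])/5+[180,140]-.4,.111);print('knob',k)
s=cam('side')
for z in (.1,.107,.115): print(proj(s,[[*k[0,:2],z]]))
h=cv2.cvtColor(s['frame'],cv2.COLOR_RGB2HSV)[150:180,308:335]
m=(h[:,:,2]<85);ys,xs=np.nonzero(m);print('side knob',xs.mean()+308,ys.mean()+150,len(xs),xs.min()+308,xs.max()+308,ys.min()+150,ys.max()+150)
T=telemetry.read_state();print(T['t'])
E
```

```text
[[0.631  0.3102 0.082 ]
 [0.6071 0.0957 0.082 ]
 [0.4412 0.1166 0.082 ]
 [0.4665 0.3285 0.082 ]]
yaw -6.354889105091023 0.21588674359360058
yaw -6.828013218361426 0.21345362799316278
yaw -6.346107346073009 0.16550180476563864
yaw -7.182089721532517 0.1672818254456095
knob from lid [0.59785115 0.20546881 0.082     ] [0.59773933 0.20548208 0.082     ]
knob [[0.5973534  0.20423748 0.111     ]]
[[310.79121249 163.68905029]]
[[310.71910161 162.24001913]]
[[310.63631707 160.57573274]]
side knob 325.7411003236246 166.46601941747574 309 308 334 156 179
0.3
```

Call:
{"api": "jog_arm", "payload": {
  "rows": [
    {"hand": 0, "linear": [0.045, 0, -0.02], "yaw": -2},
    {"hand": 0, "linear": [0.09, 0, -0.04], "yaw": -5},
    {"hand": 0, "linear": [0.135, 0, -0.06], "yaw": -9},
    {"hand": 0, "linear": [0.18, 0, -0.08], "yaw": -13},
    {"hand": 0, "linear": [0.225, 0, -0.1], "yaw": -17}
  ]
}}

```text
t: 0.8
ee_pos: [0.4454, 0.3925, 0.3036]
orientation: [[0.988, -0.0, 0.156], [-0.156, -0.001, 0.988], [0.0, -1.0, -0.001]]
wrist_force: [-0.4, 0.5, -0.1]
opening: 0.0854
```

```bash
cat >> h.py <<'E'
def togo(x,y,z,yawdeg):
    s=telemetry.read_state();R=np.array(s['orientation']);p=np.array(s['ee_pos'])
    zt=np.array([-np.sin(np.radians(yawdeg)),np.cos(np.radians(yawdeg)),0])
    v=R.T@zt; print('t',s['t'],'pos',p.round(4),'lin',(R.T@([x,y,z]-p)).round(4),'yaw',np.degrees(np.arctan2(v[0],v[2])).round(2),'open',s['opening'],'F',np.round(s['wrist_force'],1),'tool axes',R.round(3).tolist())
E
python3 -c "
from h import *
togo(.5975,.205,.24,-6.6)"
```

```text
t 0.8 pos [0.4454 0.3925 0.3036] lin [ 0.1795  0.0637 -0.1614] yaw -2.39 open 0.08536138307576281 F [-0.4  0.5 -0.1] tool axes [[0.988, -0.0, 0.156], [-0.156, -0.001, 0.988], [0.0, -1.0, -0.001]]
```

Call:
{"api": "jog_arm", "payload": {
  "rows": [
    {"hand": 0, "linear": [0.036, 0.0, -0.032], "yaw": -1},
    {"hand": 0, "linear": [0.072, 0.01, -0.065], "yaw": -2},
    {"hand": 0, "linear": [0.108, 0.03, -0.097], "yaw": -2.4},
    {"hand": 0, "linear": [0.144, 0.05, -0.13], "yaw": -2.4},
    {"hand": 0, "linear": [0.18, 0.064, -0.161], "yaw": -2.4}
  ]
}}

```text
t: 1.3
ee_pos: [0.5957, 0.2072, 0.24]
orientation: [[0.993, -0.001, 0.114], [-0.114, -0.0, 0.993], [-0.001, -1.0, -0.001]]
wrist_force: [0.4, 1.2, 0.0]
opening: 0.0854
```

Call:
{"api": "jog_arm", "payload": {
  "rows": [
    {"hand": 0, "linear": [0, 0, 0], "yaw": 0},
    {"hand": 0, "linear": [0, 0, 0], "yaw": 0}
  ]
}}

```text
t: 1.5
ee_pos: [0.5964, 0.2042, 0.239]
orientation: [[0.993, -0.002, 0.119], [-0.119, -0.002, 0.993], [-0.002, -1.0, -0.002]]
wrist_force: [-0.5, 0.2, -0.0]
opening: 0.0855
```

```bash
python3 -c "
from h import *
togo(.5975,.205,.163,-6.6)
d=cam('top');s=cam('side')
a=cv2.resize(d['frame'][125:225,180:300],None,fx=4,fy=4,interpolation=cv2.INTER_CUBIC)
b=cv2.resize(s['frame'][100:200,250:330],None,fx=4,fy=4,interpolation=cv2.INTER_CUBIC)
cv2.imwrite('pics/hov.png',np.hstack([a,b])[:,:,::-1])
"
```

```text
t 1.5 pos [0.5964 0.2042 0.239 ] lin [0.0012 0.076  0.0011] yaw -0.26 open 0.08552260571704286 F [-0.5  0.2 -0. ] tool axes [[0.993, -0.002, 0.119], [-0.119, -0.002, 0.993], [-0.002, -1.0, -0.002]]
```

View pics/hov.png

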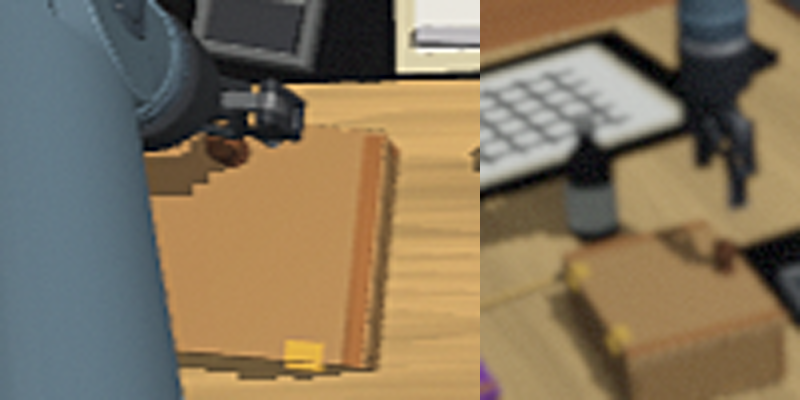

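The hover picture shows the open fingers straddling the knob, in line with it in both views. I'll go down and grip.

Call:
{"api": "jog_arm", "payload": {
  "rows": [
    {"hand": 0, "linear": [0.001, 0.025, 0.001], "yaw": 0},
    {"hand": 0, "linear": [0.001, 0.05, 0.001], "yaw": 0},
    {"hand": 0, "linear": [0.001, 0.07, 0.001], "yaw": 0},
    {"hand": 0, "linear": [0.001, 0.077, 0.001], "yaw": 0},
    {"hand": 0, "linear": [0.001, 0.077, 0.001], "yaw": 0}
  ]
}}

```text
t: 2.1
ee_pos: [0.5947, 0.2115, 0.1624]
orientation: [[0.994, -0.004, 0.11], [-0.11, 0.001, 0.994], [-0.004, -1.0, 0.001]]
wrist_force: [0.0, -0.2, 0.3]
opening: 0.0855
```

```bash
python3 -c "
from h import *
togo(.5975,.205,.162,-6.6)
d=cam('top');s=cam('side')
a=cv2.resize(d['frame'][125:225,180:300],None,fx=4,fy=4,interpolation=cv2.INTER_CUBIC)
b=cv2.resize(s['frame'][110:210,265:345],None,fx=4,fy=4,interpolation=cv2.INTER_CUBIC)
cv2.imwrite('pics/down.png',np.hstack([a,b])[:,:,::-1])
"
```

```text
t 2.1 pos [0.5947 0.2115 0.1624] lin [ 0.0035  0.0004 -0.0062] yaw 0.31 open 0.08546991272389765 F [ 0.  -0.2  0.3] tool axes [[0.994, -0.004, 0.11], [-0.11, 0.001, 0.994], [-0.004, -1.0, 0.001]]
```

View pics/down.png

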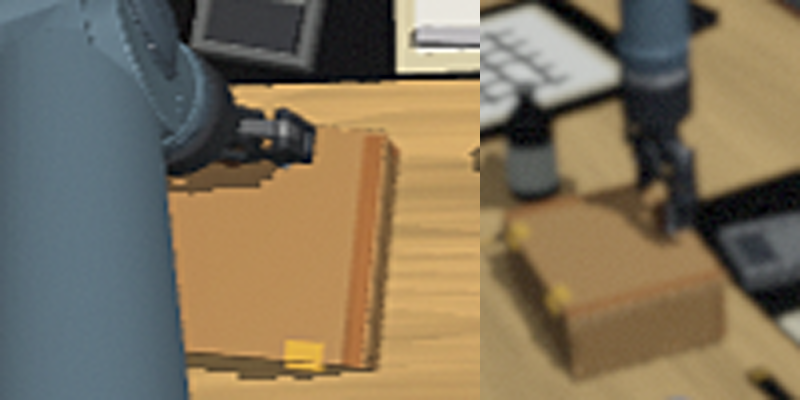

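Fingers straddle the knob at lid level. The measured TCP is about 7 mm off target in xy, so I'll correct that before closing.

Call:
{"api": "jog_arm", "payload": {
  "rows": [
    {"hand": 0, "linear": [0.003, 0, -0.006], "yaw": 0.3},
    {"hand": 0, "linear": [0.003, 0, -0.006], "yaw": 0.3}
  ]
}}

```text
t: 2.4
ee_pos: [0.6004, 0.2037, 0.1662]
orientation: [[0.993, 0.004, 0.118], [-0.118, 0.002, 0.993], [0.003, -1.0, 0.003]]
wrist_force: [0.1, -0.8, 0.1]
opening: 0.0854
```

```bash
python3 -c "
from h import *
togo(.5975,.205,.162,-6.6)"
```

```text
t 2.4 pos [0.6004 0.2037 0.1662] lin [-0.003   0.0042  0.0009] yaw -0.16 open 0.08543638175119697 F [ 0.1 -0.8  0.1] tool axes [[0.993, 0.004, 0.118], [-0.118, 0.002, 0.993], [0.003, -1.0, 0.003]]
```

Call:
{"api": "jog_arm", "payload": {
  "rows": [
    {"hand": 0, "linear": [-0.003, 0.003, 0.001], "yaw": 0},
    {"hand": 0, "linear": [-0.003, 0.004, 0.001], "yaw": 0},
    {"hand": 0.2, "linear": [-0.003, 0.004, 0.001], "yaw": 0},
    {"hand": 0.4, "linear": [-0.003, 0.004, 0.001], "yaw": 0},
    {"hand": 0.4, "linear": [-0.003, 0.004, 0.001], "yaw": 0}
  ]
}}

```text
t: 2.9
ee_pos: [0.5974, 0.2052, 0.1621]
orientation: [[0.993, 0.004, 0.118], [-0.118, 0.002, 0.993], [0.003, -1.0, 0.003]]
wrist_force: [0.4, -0.0, 0.4]
opening: 0.0512
```

```bash
python3 -c "
from h import *
togo(.5975,.205,.162,-6.6)"
```

```text
t 2.9 pos [0.5974 0.2052 0.1621] lin [ 0.0001  0.0001 -0.0002] yaw -0.15 open 0.05120116035018064 F [ 0.4 -0.   0.4] tool axes [[0.993, 0.004, 0.118], [-0.118, 0.002, 0.993], [0.003, -1.0, 0.003]]
```

On target. Closing.

Call:
{"api": "jog_arm", "payload": {
  "rows": [
    {"hand": 0.6, "linear": [0, 0, 0], "yaw": 0},
    {"hand": 0.7, "linear": [0, 0, 0], "yaw": 0},
    {"hand": 1, "linear": [0, 0, 0], "yaw": 0},
    {"hand": 1, "linear": [0, 0, 0], "yaw": 0},
    {"hand": 1, "linear": [0, 0, 0], "yaw": 0}
  ]
}}

```text
t: 3.4
ee_pos: [0.5976, 0.2076, 0.1628]
orientation: [[0.993, 0.005, 0.116], [-0.116, 0.006, 0.993], [0.004, -1.0, 0.006]]
wrist_force: [-0.5, 5.1, 1.0]
opening: 0.0239
```

```bash
cat > arc.py <<'E'
from h import *
# rows along the arc about the hinge for the grasp point; radius from hinge (a along lid, b above underside)
def arc(p0,ang0,angs,yaw=-6.6,a=.145,b=.037):
    R=np.array(telemetry.read_state()['orientation']); u=np.array([np.cos(np.radians(yaw)),np.sin(np.radians(yaw)),0])
    f=lambda t:(a*np.cos(t)-b*np.sin(t))*u+np.array([0,0,a*np.sin(t)+b*np.cos(t)])
    for g in angs: print(g,np.degrees(g).round(1),(R.T@(f(g)-f(ang0))).round(4))
E
python3 -c "
from arc import *
togo(.5975,.205,.162,-6.6)
arc(None,0,np.radians([2,4,6,8,10,15,20,25,30,35,40,45]))"
```

```text
t 3.4 pos [0.5976 0.2076 0.1628] lin [ 0.0002  0.0007 -0.0026] yaw -0.08 open 0.02394741194553008 F [-0.5  5.1  1. ] tool axes [[0.993, 0.005, 0.116], [-0.116, 0.006, 0.993], [0.004, -1.0, 0.006]]
0.03490658503988659 2.0 [-0.0014 -0.005   0.    ]
0.06981317007977318 4.0 [-0.0029 -0.01    0.0001]
0.10471975511965978 6.0 [-0.0046 -0.015   0.0001]
0.13962634015954636 8.0 [-0.0065 -0.0198  0.0001]
0.17453292519943295 10.0 [-0.0085 -0.0247  0.0001]
0.2617993877991494 15.0 [-0.0144 -0.0363  0.0002]
0.3490658503988659 20.0 [-0.0212 -0.0475  0.0003]
0.4363323129985824 25.0 [-0.029  -0.0579  0.0003]
0.5235987755982988 30.0 [-0.0376 -0.0677  0.0004]
0.6108652381980153 35.0 [-0.0471 -0.0767  0.0004]
0.6981317007977318 40.0 [-0.0573 -0.0848  0.0005]
0.7853981633974483 45.0 [-0.0682 -0.092   0.0005]
```

Call:
{"api": "jog_arm", "payload": {
  "rows": [
    {"hand": 1, "linear": [-0.0015, -0.005, 0], "yaw": 0},
    {"hand": 1, "linear": [-0.003, -0.01, 0], "yaw": 0},
    {"hand": 1, "linear": [-0.0045, -0.015, 0], "yaw": 0},
    {"hand": 1, "linear": [-0.0065, -0.02, 0], "yaw": 0},
    {"hand": 1, "linear": [-0.0085, -0.0245, 0], "yaw": 0}
  ]
}}

```text
t: 3.9
ee_pos: [0.5884, 0.2087, 0.1873]
orientation: [[0.993, 0.004, 0.116], [-0.116, 0.006, 0.993], [0.003, -1.0, 0.006]]
wrist_force: [0.6, 4.7, -4.0]
opening: 0.0239
```

```bash
python3 -c "
from arc import *
togo(.5976,.2076,.1628,-6.6)
s=cam('side');d=cam('top')
a=cv2.resize(d['frame'][125:225,180:300],None,fx=4,fy=4,interpolation=cv2.INTER_CUBIC)
b=cv2.resize(s['frame'][110:210,265:345],None,fx=4,fy=4,interpolation=cv2.INTER_CUBIC)
cv2.imwrite('pics/up10.png',np.hstack([a,b])[:,:,::-1])"
```

```text
t 3.9 pos [0.5884 0.2087 0.1873] lin [ 0.0091  0.0245 -0.0002] yaw -0.04 open 0.023932967912080126 F [ 0.6  4.7 -4. ] tool axes [[0.993, 0.004, 0.116], [-0.116, 0.006, 0.993], [0.003, -1.0, 0.006]]
```

View pics/up10.png

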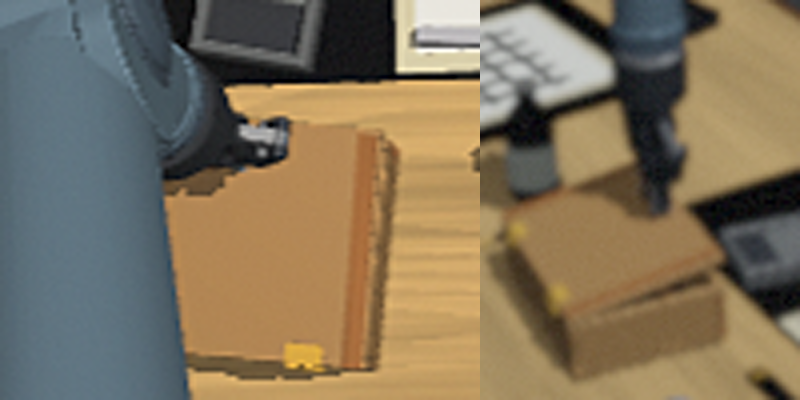

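The picture shows the lid raised about 10°, with a gap along the box's right side and the knob still in the fingers. I'll keep following the arc.

Call:
{"api": "jog_arm", "payload": {
  "rows": [
    {"hand": 1, "linear": [-0.0035, -0.007, 0], "yaw": 0},
    {"hand": 1, "linear": [-0.007, -0.014, 0], "yaw": 0},
    {"hand": 1, "linear": [-0.011, -0.0205, 0], "yaw": 0},
    {"hand": 1, "linear": [-0.0155, -0.027, 0], "yaw": 0},
    {"hand": 1, "linear": [-0.02, -0.033, 0], "yaw": 0}
  ]
}}

```text
t: 4.5
ee_pos: [0.5668, 0.2113, 0.2202]
orientation: [[0.993, 0.002, 0.115], [-0.115, 0.006, 0.993], [0.001, -1.0, 0.006]]
wrist_force: [-0.7, 6.0, -5.1]
opening: 0.0239
```

```bash
python3 -c "
from arc import *
togo(.5976,.2076,.1628,-6.6)
arc(None,np.radians(25),np.radians([25,28,31,34,37,40,41.5,43,45]))"
```

```text
t 4.5 pos [0.5668 0.2113 0.2202] lin [ 0.031   0.0574 -0.0004] yaw 0.02 open 0.023887905097119674 F [-0.7  6.  -5.1] tool axes [[0.993, 0.002, 0.115], [-0.115, 0.006, 0.993], [0.001, -1.0, 0.006]]
0.4363323129985824 25.0 [0. 0. 0.]
0.4886921905584123 28.0 [-0.0051 -0.0059  0.    ]
0.5410520681182421 31.0 [-0.0105 -0.0116  0.0001]
0.5934119456780721 34.0 [-0.0162 -0.017   0.0001]
0.6457718232379019 37.0 [-0.0222 -0.022   0.0001]
0.6981317007977318 40.0 [-0.0285 -0.0268  0.0002]
0.7243116395776468 41.5 [-0.0317 -0.029   0.0002]
0.7504915783575618 43.0 [-0.0349 -0.0312  0.0002]
0.7853981633974483 45.0 [-0.0394 -0.0339  0.0002]
```

Call:
{"api": "jog_arm", "payload": {
  "rows": [
    {"hand": 1, "linear": [-0.005, -0.006, 0], "yaw": 0},
    {"hand": 1, "linear": [-0.01, -0.0115, 0], "yaw": 0},
    {"hand": 1, "linear": [-0.0155, -0.017, 0], "yaw": 0},
    {"hand": 1, "linear": [-0.0215, -0.022, 0], "yaw": 0},
    {"hand": 1, "linear": [-0.027, -0.0265, 0], "yaw": 0}
  ]
}}

```text
t: 5.0
ee_pos: [0.5386, 0.2145, 0.2464]
orientation: [[0.993, -0.0, 0.114], [-0.114, 0.006, 0.993], [-0.001, -1.0, 0.006]]
wrist_force: [-1.3, 5.1, -7.1]
opening: 0.0238
```

```bash
python3 -c "
from arc import *
togo(.5976,.2076,.1628,-6.6)
arc(None,np.radians(40),np.radians([40,41.5,43,45]))
s=cam('side');d=cam('top')
a=cv2.resize(d['frame'][125:225,180:300],None,fx=4,fy=4,interpolation=cv2.INTER_CUBIC)
b=cv2.resize(s['frame'][110:210,265:345],None,fx=4,fy=4,interpolation=cv2.INTER_CUBIC)
cv2.imwrite('pics/up40.png',np.hstack([a,b])[:,:,::-1])"
```

```text
t 5.0 pos [0.5386 0.2145 0.2464] lin [ 0.0595  0.0836 -0.0006] yaw 0.05 open 0.023843304785998023 F [-1.3  5.1 -7.1] tool axes [[0.993, -0.0, 0.114], [-0.114, 0.006, 0.993], [-0.001, -1.0, 0.006]]
0.6981317007977318 40.0 [0. 0. 0.]
0.7243116395776468 41.5 [-0.0032 -0.0022  0.    ]
0.7504915783575618 43.0 [-0.0065 -0.0044  0.    ]
0.7853981633974483 45.0 [-0.0109 -0.0071  0.0001]
```

View pics/up40.png

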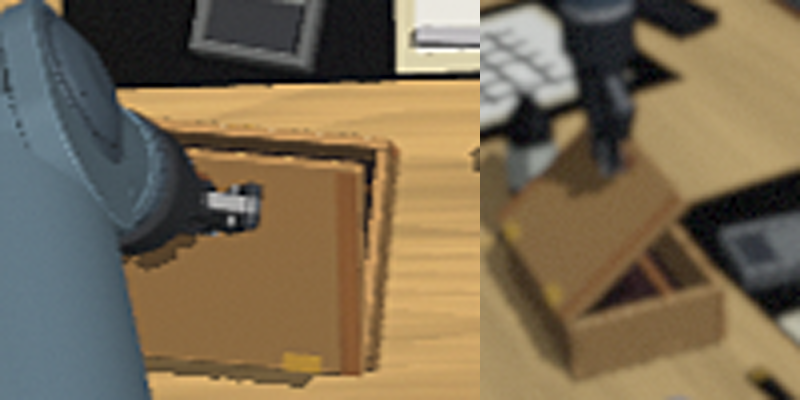

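The lid is near 40° and still held. About 5° to go, in small steps, then a settle.

Call:
{"api": "jog_arm", "payload": {
  "rows": [
    {"hand": 1, "linear": [-0.003, -0.0025, 0], "yaw": 0},
    {"hand": 1, "linear": [-0.006, -0.005, 0], "yaw": 0},
    {"hand": 1, "linear": [-0.009, -0.0075, 0], "yaw": 0},
    {"hand": 1, "linear": [-0.009, -0.0075, 0], "yaw": 0},
    {"hand": 1, "linear": [-0.009, -0.0075, 0], "yaw": 0}
  ]
}}

```text
t: 5.6
ee_pos: [0.5278, 0.2158, 0.2534]
orientation: [[0.994, -0.003, 0.113], [-0.113, 0.006, 0.994], [-0.004, -1.0, 0.005]]
wrist_force: [-0.3, 5.0, -7.0]
opening: 0.0236
```

```bash
python3 -c "
from arc import *
togo(.5976,.2076,.1628,-6.6)
s=cam('side');d=cam('top')
# predicted right lid edge (top face) for various angles in the side and top view, hinge from measured knob
u=np.array([np.cos(np.radians(-6.6)),np.sin(np.radians(-6.6)),0]);w=np.array([-u[1],u[0],0]);z=np.array([0,0,1.])
H=np.array([.5975,.2065,0])-.145*u+.072*z
a=cv2.resize(d['frame'][125:225,180:300],None,fx=4,fy=4,interpolation=cv2.INTER_CUBIC)
b=cv2.resize(s['frame'][110:210,265:345],None,fx=4,fy=4,interpolation=cv2.INTER_CUBIC)
for g,c in((40,(255,0,0)),(45,(0,255,0)),(50,(0,0,255))):
    t=np.radians(g);e=np.cos(t)*u+np.sin(t)*z;n=-np.sin(t)*u+np.cos(t)*z
    pt=[H+.166*e+.01*n-.1085*w, H+.166*e-.1085*w]
    print(g,proj(d,pt).round(1).tolist(),proj(s,pt).round(1).tolist())
    for im,cm,o in((a,d,(180,125)),(b,s,(265,110))):
        q=(proj(cm,pt)-o+.5)*4
        cv2.circle(im,tuple(int(v) for v in q[0]),2,c,-1)
cv2.imwrite('pics/up45.png',np.hstack([a,b])[:,:,::-1])"
```

```text
t 5.6 pos [0.5278 0.2158 0.2534] lin [ 0.0706  0.0904 -0.0008] yaw 0.14 open 0.023609277330327718 F [-0.3  5.  -7. ] tool axes [[0.994, -0.003, 0.113], [-0.113, 0.006, 0.994], [-0.004, -1.0, 0.005]]
40 [[269.9, 168.2], [270.6, 166.2]] [[314.6, 159.1], [316.2, 160.4]]
45 [[268.9, 171.7], [269.6, 169.3]] [[312.0, 157.4], [313.8, 158.6]]
50 [[267.9, 175.6], [268.6, 173.0]] [[309.1, 156.0], [311.0, 157.0]]
```

View pics/up45.png

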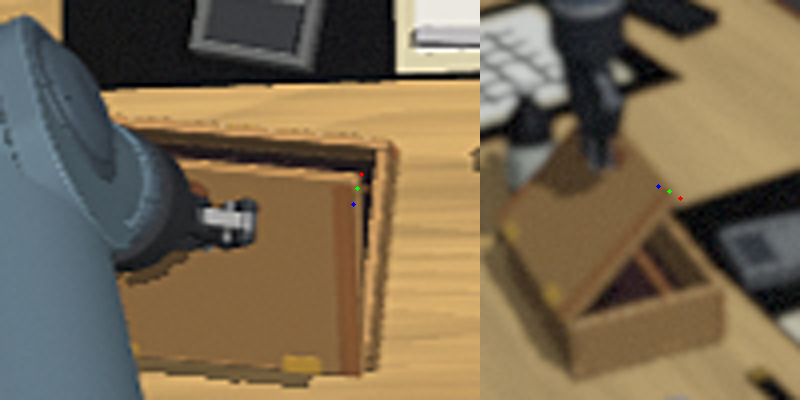

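The picture shows the lid corner at about (358,187) in the top crop and (669,192) in the side crop. Both sit on the predicted 45° mark (green), and the arm position gives about 45.4°. I'll hold and check that it stays steady.

Call:
{"api": "jog_arm", "payload": {
  "rows": [
    {"hand": 1, "linear": [0, 0, 0], "yaw": 0},
    {"hand": 1, "linear": [0, 0, 0], "yaw": 0},
    {"hand": 1, "linear": [0, 0, 0], "yaw": 0},
    {"hand": 1, "linear": [0, 0, 0], "yaw": 0},
    {"hand": 1, "linear": [0, 0, 0], "yaw": 0}
  ]
}}

```text
t: 6.2
ee_pos: [0.5276, 0.2158, 0.2535]
orientation: [[0.994, -0.003, 0.112], [-0.112, 0.006, 0.994], [-0.004, -1.0, 0.005]]
wrist_force: [-0.7, 4.1, -6.2]
opening: 0.0241
```

Call:
{"api": "jog_arm", "payload": {
  "rows": [
    {"hand": 1, "linear": [0, 0, 0], "yaw": 0},
    {"hand": 1, "linear": [0, 0, 0], "yaw": 0},
    {"hand": 1, "linear": [0, 0, 0], "yaw": 0},
    {"hand": 1, "linear": [0, 0, 0], "yaw": 0},
    {"hand": 1, "linear": [0, 0, 0], "yaw": 0}
  ]
}}

```text
t: 6.7
ee_pos: [0.5275, 0.2158, 0.2536]
orientation: [[0.994, -0.003, 0.112], [-0.112, 0.006, 0.994], [-0.004, -1.0, 0.006]]
wrist_force: [-0.6, 4.9, -6.1]
opening: 0.0239
```

```bash
python3 -c "
from arc import *
togo(.5976,.2076,.1628,-6.6)
s=cam('side')
d=cam('top')
a=cv2.resize(d['frame'][125:225,180:300],None,fx=4,fy=4,interpolation=cv2.INTER_CUBIC)
b=cv2.resize(s['frame'][110:210,265:345],None,fx=4,fy=4,interpolation=cv2.INTER_CUBIC)
cv2.imwrite('pics/hold.png',np.hstack([a,b])[:,:,::-1])"
```

```text
t 6.7 pos [0.5275 0.2158 0.2536] lin [ 0.0709  0.0905 -0.0008] yaw 0.16 open 0.023869899180765066 F [-0.6  4.9 -6.1] tool axes [[0.994, -0.003, 0.112], [-0.112, 0.006, 0.994], [-0.004, -1.0, 0.006]]
```

View pics/hold.png

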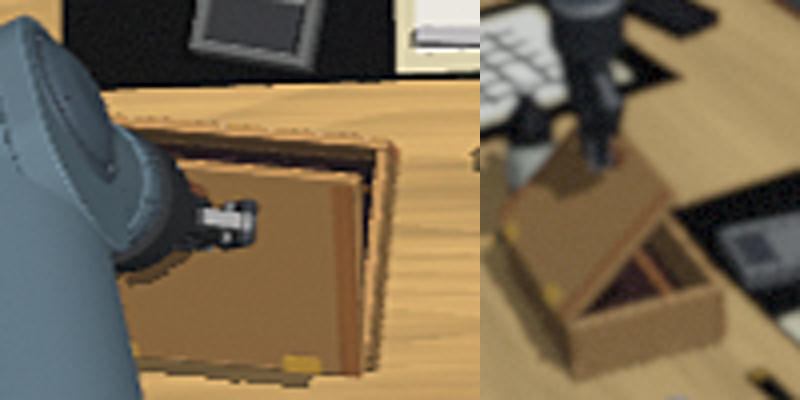

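Unchanged after a second of holding: the lid corner is at the same pixels and the grip is steady. I'm handing it in.

```bash
python3 -c "
from bench import env
env.close_job()"
```

```text
the job is handed in; nothing more can be done
```

The large box's lid is now held half open at about 45°, with the gripper still closed on the knob. I chose the large box because the stone on the felt measured 154 × 96 mm, which matches the large one.

- **Angle:** the arm position puts the lid at about 45.4°. In both camera views the lid's corner sat on the predicted 45° mark.
- **Steadiness:** over a one-second hold before handing in, the tool moved about 0.3 mm. The lid corner stayed at the same pixels and the fingers stayed 24 mm apart on the knob. The force at the wrist was about 8 N.
- **Time:** the whole job took about 6.8 s.
- **Grip reading:** the fingers read 24 mm on a 26 mm knob head, and the arm shifted about 2.5 mm sideways as they closed. The grip did not slip at any point.
- **Not checked:** I did not take a final picture of the whole table. The arm went only over the large box, its close-up pictures show the felt stone in place, and there was no sign of contact with anything else.

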